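# Square a flat-edged disc to the alignment bar and press the marker

## Task

First take the copper bar off the dark marking plate and lay it flat in the steel tray without disturbing the circuit board there. Then, with fingertips in its finger hole or against its rim, slide and turn the aluminium disc on the plate, never lifting it, until its straight edge lies flush along the brass alignment bar and centred on it. With the disc so placed, press the red plunger head down to its stop and let it come back up; leave the disc seated and the things standing round the plate where they are.

Things in the scene. Friction and masses are not known exactly. Their poses are not given: they have to be found in the camera images.
- fixture: fixed marking fixture: dark steel plate, own x -120 to +120 mm, own y -150 to +170 mm, top 10 mm above the bench; origin on the bench at x = y = 0. At its +y end stands a brass alignment bar and behind that, centred at x +34, y +143 mm, a blue tower 36 x 32 mm, 70 mm high above the bench, with the red plunger. Own y points to the robot's left, within 0.25 rad
- bar_face (a point): middle of the working face of the brass bar, 18 mm above the bench, at fixture x 0, y +105 mm; axes as the fixture's: x along the bar, y into it (the face looks to -y). The bar is 78 mm long, 14 mm deep and its top is 26 mm above the bench
- disc: loose aluminium disc on the plate, 0.35 kg, 130 mm across, 15 mm thick (14 mm plus 1 mm glide pads near its centre), with one straight edge 88 mm long, 48 mm from the centre. Origin: centre of the full circle, underside; own +y points to the straight edge, -y to the finger hole. Starts up to 2.3 rad from its seated direction (own y = fixture's y)
- disc_flat (a point): middle of the disc's straight edge, 8 mm above the disc's underside; seated, it lies 48 mm beyond the disc's centre against the middle of the brass bar. Two open fingers against the round rim opposite push the disc straight on and steer it by friction
- disc_hole (a point): centre of the round finger hole (44 mm across, right through), level with the disc's upper face, 37 mm from the disc's centre, opposite the straight edge. Pushed crosswise there by a finger that turns with it, the disc turns about a point some 15 mm beyond its centre (a finger that does not turn drags it along); pulled outward it follows straight
- copper_bar: copper bar 160 mm (own x) x 35 mm (own y) x 9 mm, 0.42 kg; origin at the centre of its underside. It lies on the plate between disc and brass bar, roughly parallel to the brass bar
- steel_tray: stainless tray fixed on the bench right of the plate (own x away from the robot), outside 230 mm (own x) x 307 mm (own y), rim 28 mm high; origin at the centre of its underside. Flat inner floor 2 to 4 mm above the bench from x -84 to +84, y -120 to +118 mm. The circuit board lies in its +x half; the -x half is empty
- board_a: green circuit board 62 mm (own x) x 95 mm (own y), 14 mm high, loose in the tray's +x half, about 50 mm from its centre line; origin at the centre of its underside. To be left alone
- plunger (a joint): travel of the red plunger in m: 0 up (rest), 0.014 fully down on its stop. A spring pushes it up: about 2 N to start, 7 N at the stop
- plunger_top (a point): middle of the top of the red mushroom head (38 mm across), 110 mm above the bench when up. From its stem a steel arm 10 mm wide, 86 to 92 mm above the bench, reaches over the brass bar and ends in a thin pin at fixture x +34, y +99 mm, its tip 42 mm above the bench at rest, 28 mm at the stop, clear of the disc
- cot_box: white tub with lid, 66 x 66 x 64 mm, standing beyond the plate; origin at the centre of its underside. To be left alone
- solder_spool: solder reel, 54 mm across, 43 mm high, standing beyond the plate; origin at the centre of its underside. To be left alone
- flux_bottle: slim bottle with needle, 33 mm across, 97 mm high, standing left of the plate; origin at the centre of its underside. To be left alone
- dropper_bottle: amber bottle 38 mm across, 75 mm high, standing left of the plate; origin at the centre of its underside. To be left alone
- driver_red: red screwdriver lying in front of the plate, 170 mm along own y, 19 mm thick; origin at the centre of its underside. To be left alone
Things that resemble listed ones, but are neither listed nor needed, are in the scene too. There is more than one size of the copper_bar; the one meant has the size given above.

How it is judged:
On the way, in this order (a step that is already met when the one before it is completed fails the run):
1. the copper bar lies flat on the tray's floor (x of copper_bar in the frame of steel_tray between -0.09 and 0.07 m and y of copper_bar in the frame of steel_tray between -0.06 and 0.06 m and z of copper_bar in the frame of steel_tray below 0.012 m and angle between copper_bar's own z axis and vertical below 0.1 rad), for 0.2 s.
2. the disc's straight edge lies flush and centred along the brass bar (y of disc_flat in the frame of bar_face between -0.003 and 0.002 m and x of disc_flat in the frame of bar_face between -0.01 and 0.01 m and angle between the y axis of disc and the y axis of fixture, either way round below 0.035 rad and z of disc in the frame of fixture between 0.006 and 0.014 m), for 0.2 s.
3. the plunger is pressed to its stop with the disc seated (all of step 2 and value of joint plunger above 0.012 m), for 0.05 s.
At the end, for the whole second after the job is handed in: The copper bar lies flat (tilt under 0.1 rad) and at rest on the tray's floor; the disc lies at rest on the plate with the middle of its straight edge within 3 mm of the brass bar's face and within 10 mm of the bar's middle, parallel to it within 0.035 rad; the plunger is up again (under 2 mm) (all of step 1 and all of step 2 and value of joint plunger below 0.002 m and linear speed of each of disc, copper_bar below 0.01 m/s); the robot touches nothing.
It fails at once if the disc is lifted off the plate, falls off it or is tipped (z of disc in the frame of fixture above 0.025 m or z of disc in the frame of fixture below 0.004 m or angle between disc's own z axis and vertical above 0.2 rad).
It fails at once if the circuit board in the tray is moved by more than 20 mm (distance of board_a from where it was at the start of the episode above 0.02 m).
It fails at once if something standing round the plate is moved by more than 25 mm or knocked over (distance of any of cot_box, solder_spool, flux_bottle, dropper_bottle, driver_red from where it was at the start of the episode above 0.025 m or angle between any of cot_box, solder_spool, flux_bottle, dropper_bottle's own z axis and vertical above 0.4 rad).
It also fails if it takes over 67 s, if anything falls off the work surface, if the arm or the gripper's body presses on something with over 40 N, if the wrist force passes 120 N, or if a joint passes its speed limit or range.

## Robot

A 7-joint arm with a two-finger parallel gripper is mounted at the origin on a cart in front of the work surface, level with it; the furniture and walls round the work are solid. World frame = base frame: x ahead of the robot, y to its left, z up, the work surface at z = 0. Lengths are in m, angles in rad, forces in N, time in s.
With the tool pointing down it reaches from about 0.425 to 0.875 m from the base axis. Payload 4.7 kg.
Tool frame: the origin (TCP) lies at the very end of the fingers, on their centre line; the grasp point (between the pads) lies 19 mm behind it; z points along the fingers, y is the line along which they close (so a half turn about z gives the same grasp; the last joint's range is limited). The gripper opens to 87 mm and grips with 3 to 60 N. Pads are 19 mm wide; open, the fingers measure 117 mm over their backs; the gripper's body (75 mm by 190 mm) begins 51 mm behind the grasp point.
Start: joints at [1.178, 0.321, -0.07, 1.45, 0.023, 1.371, -0.057], TCP at [0.257, -0.597, 0.223] pointing down, gripper open.
Joint ranges: [-2.86, 2.86], [-0.3, 2.09], [-1.38, 1.24], [0.06, 2.45], [-1.56, 4.7], [0.09, 2.05], [-2.69, 2.69]. Speed limits (rad/s): [2.57, 2.57, 3.14, 3.14, 3.14, 3.14, 3.14].

## Interface

Orientations are given as a unit quaternion [x, y, z, w].
In Python, from rig import ctrl gives the robot as it stands. The module is installed in compiled form; this text tells all that it offers.
- The arm moves only by the tool send_rows, never from a script. Its argument "commands" is a list that holds one entry, the list of rows, each a list of 6 numbers: the shift along the tool's x, y, z in mm, then the turn, a rotation vector about the tool's x, y, z in rad. In form: [[[tx, ty, tz, wx, wy, wz], ...]]. A call has 1 to 10 rows; each row shifts and turns the commanded pose from where the row before left it, along the tool's axes as they then stand; what a row does not reach is not made up. A row lasts 1/10 s, in which the tool goes at most 50 mm and 8.59 degrees, less where a joint would pass 70% of its speed; a pose out of reach is approached as far as the arm can. A call with a gripper value outside its range is refused whole. "claw" is the closure in counts, from 0 (fully open) to 255 (shut), set as the call begins (left out, the last holds). The fingers move at their own pace and stop on an object; the grip force is fixed at half the most. Time passes only in rows, so rows that do not move let the fingers close. It gives the time, the measured TCP pose, the force, the opening and the grip force at its end, in the units of the state.
- ctrl.get_state(): the state, without advancing time (a new reading comes with each control period).
- ctrl.camera(name): name is "scene" or "top" or "wrist"; returns a dict with "frame" (384x512x3 uint8, red, green, blue), "range_z" (384x512 float32, m along the optical axis (not along the pixel's ray), 0 where there is no reading), "fovy" (degrees; the focal length in pixels is half the picture's height over the tangent of half this angle, whatever the lens; pixels are square), "cx", "cy" (the principal point, pixels), "cam_to_world" (4x4, takes a point from camera to world coordinates); the wrist camera has in their place "T_tool_cam" (4x4, takes a point from camera to tool coordinates, whose origin is the TCP and whose axes are the flange's). Camera axes: x right, y down, z forward; pixel columns grow to the right and rows downward; lengths in m; the calibration is good to about 2 mm. A picture is of the moment at which its call begins: read the wrist's pose just before it.
- ctrl.sign_off(): hands the job in; it is judged then, once.
The state is a dict: "t": time; "joints": joint angles; "qd": joint speeds; "effort": joint torques, N m; "ee_pos": TCP position; "eef_rot": TCP orientation; "wrist_force": force on the tool from outside, world axes, zero at the start; "wrist_torque": the same for the moment, N m; "gripper_width": finger opening in m; "grip_force": force on a finger pad.
Only numpy, scipy, OpenCV 4.12 (cv2) and the standard library are available. Lean on these libraries where they do the work, as an engineer would, in place of code of your own. Each camera call takes 0.05 s, during which the arm holds its last target. There are 200 camera calls.

## Working session

There is one attempt and no reset: what is moved stays moved. The work goes in short steps, Python scripts to look and compute and a tool call to move; the robot and the scene stay as the last step left them, time stands still between calls to the robot, and variables do not carry over. Pictures are saved under pics/ and viewed, at most 10 in all, crops included, and the job is handed in when it is done.

Besides the shell and the picture viewer there is one more tool, called as a command line: name --argument value ..., lists and objects as JSON in quotes. send_rows: Moves the arm, as the interface text tells. Its arguments: {"type":"object","properties":{"commands":{"type":"array","items":{"type":"array","items":{"type":"array","items":{"type":"number"}}}},"claw":{"type":"number"}},"required":["commands"]}

```bash
mkdir -p pics; cat > h.py <<'E'
import numpy as np, cv2
from rig import ctrl
from scipy.spatial.transform import Rotation as R
def grab(n):
    s=ctrl.get_state(); c=ctrl.camera(n)
    if n=="wrist":
        T=np.eye(4); T[:3,:3]=R.from_quat(s["eef_rot"]).as_matrix(); T[:3,3]=s["ee_pos"]
        c["cam_to_world"]=T@c["T_tool_cam"]
    c["f"]=192/np.tan(np.radians(c["fovy"]/2)); return c
def pts(c):
    v,u=np.mgrid[:384,:512]; z=c["range_z"]
    P=np.stack([(u-c["cx"])*z/c["f"],(v-c["cy"])*z/c["f"],z],-1)
    return P@c["cam_to_world"][:3,:3].T+c["cam_to_world"][:3,3]
def ray(c,uv,h):
    uv=np.atleast_2d(uv).astype(float); M=c["cam_to_world"]
    d=np.c_[(uv[:,0]-c["cx"])/c["f"],(uv[:,1]-c["cy"])/c["f"],np.ones(len(uv))]@M[:3,:3].T
    return M[:3,3]+d*((h-M[2,3])/d[:,2])[:,None]
def save(c,n): cv2.imwrite("pics/"+n,c["frame"][:,:,::-1])
E
python3 - <<'E'
from h import *
import pickle
np.set_printoptions(precision=3,suppress=True)
for n in("scene","top"):
    c=grab(n); save(c,n+"0.png"); pickle.dump(c,open(n+"0.pkl","wb")); print(n,c["cam_to_world"],c["f"])
print(ctrl.get_state())
E
```

```text
scene [[-0.779 -0.312  0.545 -0.165]
 [-0.628  0.402 -0.667  0.908]
 [-0.011 -0.861 -0.509  0.758]
 [ 0.     0.     0.     1.   ]] 373.4106379861578
top [[ 0.01  -0.996  0.089  0.394]
 [-1.    -0.01   0.009  0.03 ]
 [-0.008 -0.089 -0.996  1.741]
 [ 0.     0.     0.     1.   ]] 489.86920477856705
{'t': 0.1, 'joints': array([ 1.178,  0.322, -0.07 ,  1.452,  0.023,  1.371, -0.057]), 'qd': array([ 0.002, -0.002, -0.001, -0.003, -0.001, -0.   , -0.001]), 'effort': array([  0.   , -49.257,  -0.406, -31.34 ,  -0.064,   0.039,   0.   ]), 'ee_pos': array([ 0.257, -0.597,  0.222]), 'eef_rot': array([ 0.979,  0.202, -0.   , -0.001]), 'wrist_force': array([-0.526, -0.313,  0.091]), 'wrist_torque': array([-0.008,  0.032, -0.017]), 'grip_force': 0.0, 'gripper_width': 0.08722029352092887}
```

View pics/top0.png

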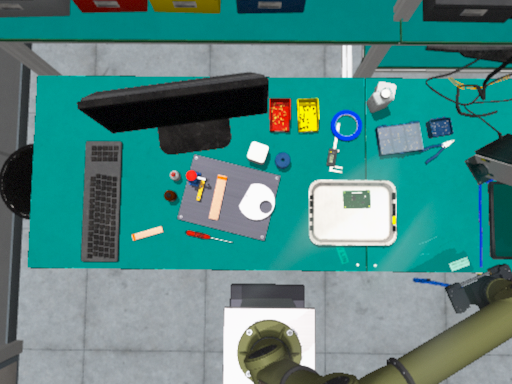

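View pics/scene0.png

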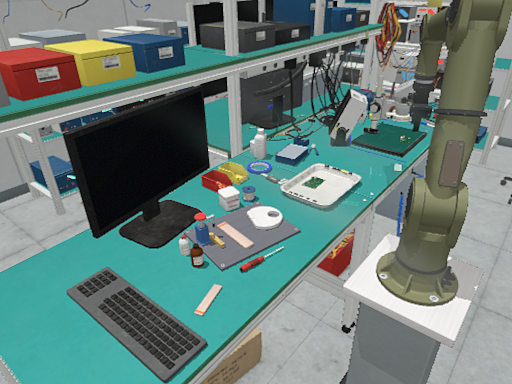

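The top view shows the plate at about (230,197), with the disc at (257,202) and its hole near (267,202). The brass bar is at (201,188), the tower and red head at (192,175), and the tray at (352,213) with the board at (357,199).

Copper bar candidates are one on the plate at (217,197) and a slimmer one on the bench at (147,233). The one on the plate fits the description; I'll confirm it by size and in a crop.

```bash
python3 - <<'E'
from h import *
import pickle
np.set_printoptions(precision=3,suppress=True)
c=pickle.load(open("top0.pkl","rb")); im=c["frame"]
crop=im[130:270,120:300]; cv2.imwrite("pics/crop0.png",cv2.resize(crop[:,:,::-1],None,fx=4,fy=4,interpolation=cv2.INTER_CUBIC))
hsv=cv2.cvtColor(im,cv2.COLOR_RGB2HSV)
for n,(u,v) in dict(cop=(217,197),small=(147,233),plate=(235,225),brass=(201,188),head=(192,175),disc=(250,200),tray=(340,225),board=(357,199),box=(258,152),spool=(283,159),flux=(174,175),drop=(170,196)).items():
    print(n,im[v,u],hsv[v,u],pts(c)[v,u])
m=cv2.inRange(hsv,(8,60,150),(20,200,255))
for k in cv2.findContours(m,0,2)[0]:
    if cv2.contourArea(k)>60:
        r=cv2.minAreaRect(k); b=cv2.boxPoints(r); w=ray(c,b,.019 if r[0][0]>190 else .009)
        print("copper",r,w.mean(0),np.linalg.norm(w[1]-w[0]),np.linalg.norm(w[2]-w[1]))
E
```

```text
cop [248 219 194] [ 14  56 248] [0.535 0.188 0.019]
small [248 220 195] [ 14  55 248] [ 0.406  0.437 -0.004]
plate [136 135 148] [122  22 148] [0.437 0.123 0.005]
brass [245 218  64] [ 26 188 245] [0.565 0.243 0.03 ]
head [253  55  41] [  2 214 253] [0.601 0.265 0.107]
disc [251 251 251] [  0   0 251] [0.525 0.071 0.029]
tray [249 249 247] [ 30   2 249] [ 0.441 -0.25  -0.008]
board [104 134 112] [ 68  57 134] [ 0.534 -0.308  0.008]
box [251 251 250] [ 30   1 251] [0.689 0.044 0.062]
spool [13 44 62] [101 202  62] [ 0.672 -0.044  0.025]
flux [138  52  47] [  2 168 138] [0.606 0.333 0.064]
drop [53 31 23] [  8 144  53] [0.532 0.343 0.075]
copper ((217.69232177734375, 197.03848266601562), (9.60969066619873, 45.302825927734375), 11.309932708740234) [0.535 0.185 0.019] 0.16021921083991394 0.03412911311706225
```

View pics/crop0.png

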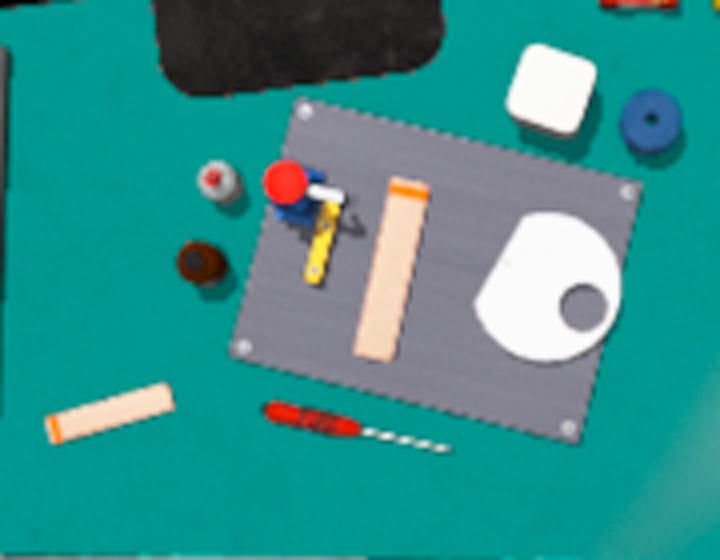

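The bar on the plate measures 160 x 34 mm, so it is the copper bar meant. The one on the bench is shorter. In the crop the disc's flat faces upper-left, with its hole at (583,307). Next I'll get a close view with the wrist camera.

```bash
cat >> h.py <<'E'
def plan(x,y,z,yaw,n=None,s=None):
    """rows (tool axes, mm/rad) from the present pose to a tool-down pose; yaw = heading of tool x"""
    s=s or ctrl.get_state(); p=np.array(s["ee_pos"]); q=R.from_quat(s["eef_rot"])
    g=R.from_euler("z",yaw)*R.from_quat([1,0,0,0]); rv=(q.inv()*g).as_rotvec(); d=np.array([x,y,z])-p
    n=n or int(np.ceil(max(np.linalg.norm(d)/.045,np.linalg.norm(rv)/.14,1)))
    rows=[]
    for k in range(n):
        qq=q*R.from_rotvec(rv*k/n); t=qq.inv().apply(d/n)*1000
        rows.append([round(float(v),1) for v in t]+[round(float(v),3) for v in rv/n])
    for i in range(0,n,10): print(rows[i:i+10])
    return rows
E
python3 - <<'E'
from h import *
np.set_printoptions(precision=3,suppress=True)
c=ctrl.camera("wrist"); print(c["T_tool_cam"],c["fovy"])
s=ctrl.get_state()
plan(.42,-.35,.33,-.24,s=s)
s["ee_pos"]=np.array([.42,-.35,.33]); s["eef_rot"]=(R.from_euler("z",-.24)*R.from_quat([1,0,0,0])).as_quat()
plan(.46,.12,.33,-.24,s=s)
E
```

```text
[[-0.001 -0.959 -0.285  0.078]
 [ 1.    -0.001 -0.     0.   ]
 [-0.    -0.285  0.959 -0.163]
 [ 0.     0.     0.     1.   ]] 64.98913494366423
[[35.3, -23.2, -15.4, -0.0, 0.0, 0.092], [33.0, -26.3, -15.4, -0.0, 0.0, 0.092], [30.5, -29.2, -15.4, -0.0, 0.0, 0.092], [27.6, -31.9, -15.4, -0.0, 0.0, 0.092], [24.6, -34.3, -15.4, -0.0, 0.0, 0.092], [21.3, -36.5, -15.5, -0.0, 0.0, 0.092], [17.9, -38.3, -15.5, -0.0, 0.0, 0.092]]
[[-6.6, -42.4, 0.0, 0.0, 0.0, 0.0], [-6.6, -42.4, 0.0, 0.0, 0.0, 0.0], [-6.6, -42.4, 0.0, 0.0, 0.0, 0.0], [-6.6, -42.4, 0.0, 0.0, 0.0, 0.0], [-6.6, -42.4, 0.0, 0.0, 0.0, 0.0], [-6.6, -42.4, 0.0, 0.0, 0.0, 0.0], [-6.6, -42.4, 0.0, 0.0, 0.0, 0.0], [-6.6, -42.4, 0.0, 0.0, 0.0, 0.0], [-6.6, -42.4, 0.0, 0.0, 0.0, 0.0], [-6.6, -42.4, 0.0, 0.0, 0.0, 0.0]]
[[-6.6, -42.4, 0.0, 0.0, 0.0, 0.0]]
```

send_rows --commands '[[[35.3,-23.2,-15.4,0,0,0.092],[33.0,-26.3,-15.4,0,0,0.092],[30.5,-29.2,-15.4,0,0,0.092],[27.6,-31.9,-15.4,0,0,0.092],[24.6,-34.3,-15.4,0,0,0.092],[21.3,-36.5,-15.5,0,0,0.092],[17.9,-38.3,-15.5,0,0,0.092]]]'

```text
t: 0.85
ee_pos: [0.4204, -0.3485, 0.331]
eef_rot: [0.993, -0.12, -0.0, 0.0]
wrist_force: [-0.0, 0.5, 0.9]
gripper_width: 0.0872
grip_force: 0.0
```

send_rows --commands '[[[1,-42,0,0,0,0],[1,-42,0,0,0,0],[1,-42,0,0,0,0],[1,-42,0,0,0,0],[1,-42,0,0,0,0],[1,-42,0,0,0,0],[1,-42,0,0,0,0],[1,-42,0,0,0,0],[1,-42,0,0,0,0],[1,-42,0,0,0,0]]]'

```text
t: 1.85
ee_pos: [0.5283, 0.0573, 0.3305]
eef_rot: [0.993, -0.118, 0.0, 0.0]
wrist_force: [0.3, -0.7, 0.7]
gripper_width: 0.087
grip_force: 0.0
```

send_rows --commands '[[[1,-42,0,0,0,0],[1,-20,0,0,0,0],[0,0,0,0,0,0],[0,0,0,0,0,0]]]'

```text
t: 2.25
ee_pos: [0.5446, 0.1151, 0.3301]
eef_rot: [0.993, -0.118, -0.0, 0.0]
wrist_force: [-0.8, -0.8, -0.7]
gripper_width: 0.0872
grip_force: 0.0
```

```bash
python3 - <<'E'
from h import *
import pickle
c=grab("wrist"); save(c,"w1.png"); pickle.dump(c,open("w1.pkl","wb")); s=ctrl.get_state(); print(s["t"],s["ee_pos"],s["eef_rot"])
E
```

```text
2.3 [0.54473751 0.11403973 0.33017918] [ 9.92885790e-01 -1.19068742e-01 -2.74271632e-04  6.05472397e-04]
```

View pics/w1.png

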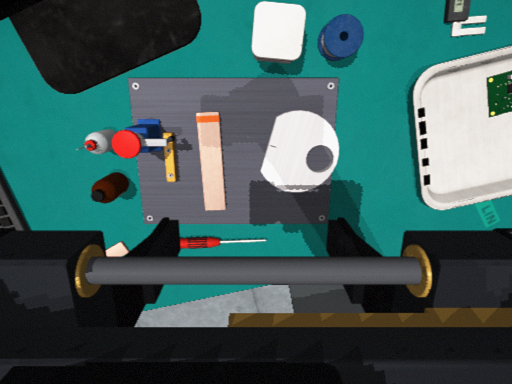

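The wrist view is sharp and aligned with the plate. The copper bar is at (211,162), disc at (300,152) with its hole at (319,158), brass bar at (170,158) and red head at (126,144).

```bash
cat > m.py <<'E'
from h import *
def big(m): return max(cv2.findContours(m,0,1)[0],key=cv2.contourArea)
def fixture(c):
    hsv=cv2.cvtColor(c["frame"],cv2.COLOR_RGB2HSV); P=pts(c)
    m=cv2.inRange(hsv,(20,150,90),(32,255,255)); m[230:]=0
    r=cv2.minAreaRect(big(m)); w=ray(c,cv2.boxPoints(r),.026)
    return w,hsv,P
def disc(c,win=None):
    """centre, flat heading, hole from the white contour at the top face (z .025)"""
    hsv=cv2.cvtColor(c["frame"],cv2.COLOR_RGB2HSV)
    m=cv2.inRange(hsv,(0,0,190),(180,35,255))
    if win: k=np.zeros_like(m); k[win[1]:win[3],win[0]:win[2]]=1; m=m*k
    cs,h=cv2.findContours(m,cv2.RETR_CCOMP,1); i=max(range(len(cs)),key=lambda j:cv2.contourArea(cs[j]) if h[0][j][3]<0 else 0)
    o=ray(c,cs[i][:,0],.025)[:,:2]
    hs=[j for j in range(len(cs)) if h[0][j][3]==i]; j=max(hs,key=lambda j:cv2.contourArea(cs[j])) if hs else None
    return o,cs[i][:,0],(ray(c,cs[j][:,0],.025)[:,:2] if hs else None)
E
python3 - <<'E'
from m import *
import pickle
from scipy.optimize import least_squares
np.set_printoptions(precision=4,suppress=True)
c=pickle.load(open("w1.pkl","rb"))
w,hsv,P=fixture(c); e=[np.linalg.norm(w[1]-w[0]),np.linalg.norm(w[2]-w[1])]; print("brass",w[:,:2].tolist(),e,P[158,171])
print("z:",P[140,180],P[160,211],P[150,290],P[142,127],P[90,150])
im=c["frame"]; print("cols",im[140,180],im[160,211],im[150,290],im[205,300])
m=cv2.inRange(hsv,(100,10,50),(135,70,190)); m[228:]=0
k=big(cv2.morphologyEx(m,3,np.ones((9,9)))); r=cv2.minAreaRect(k); pl=ray(c,cv2.boxPoints(r),.010); print("plate",r,pl[:,:2].tolist(),pl.mean(0))
m=cv2.inRange(hsv,(3,40,150),(19,255,255)); m[:, :185]=0; m[:,235:]=0; m[225:]=0
r=cv2.minAreaRect(big(m)); cb=ray(c,cv2.boxPoints(r),.019); print("copper",r,cb[:,:2].tolist(),cb.mean(0),np.linalg.norm(cb[1]-cb[0]),np.linalg.norm(cb[2]-cb[1]))
o,px,h=disc(c,(250,100,350,200)); print("disc px",px.min(0),px.max(0),len(o))
f=lambda p:np.hypot(*(o-p[:2]).T)-.065
s=least_squares(f,o.mean(0),loss="cauchy",f_scale=.001); q=f(s.x); print("disc c",s.x,"res",np.median(abs(q)))
fl=o[q<-.006]; d=cv2.fitLine(fl.astype(np.float32),2,0,.01,.01).ravel(); n=np.array([-d[1],d[0]]); t=(d[2:]-s.x)@n; n*=np.sign(t); print("flat n",n,"dist",abs(t),len(fl),np.arctan2(n[1],n[0])-np.pi/2)
if h is not None:
    (hc,hr)=cv2.minEnclosingCircle(h.astype(np.float32)); hc=np.array(hc); print("hole",hc,hr,np.linalg.norm(hc-s.x),np.arctan2(*(s.x-hc)[::-1])-np.pi/2)
m=cv2.inRange(hsv,(0,180,150),(5,255,255)); m[:,:100]=0;m[170:]=0;(hc,hr)=cv2.minEnclosingCircle(big(m)); print("head",hc,hr,ray(c,hc,.11))
E
```

```text
brass [[0.5721836813317073, 0.24959316164416775], [0.570348040807374, 0.23866419300990088], [0.5351299907747283, 0.2474223002597197], [0.5369895388387425, 0.25859600583369835]] [np.float64(0.011082054482060788), np.float64(0.03629070804904835)] [0.5602 0.2435 0.0263]
z: [0.5825 0.2257 0.0097] [0.5412 0.1845 0.0198] [0.5288 0.0593 0.0278] [0.6039 0.2652 0.1096] [0.666  0.2466 0.0115]
cols [106 108 118] [244 216 195] [241 238 238] [43 41 46]
plate ((232.99996948242188, 150.49996948242188), (207.99996948242188, 144.99996948242188), -0.0) [[0.46598609045816614, 0.3550942617567303], [0.6900048343269208, 0.272127991919696], [0.6160033441292515, -0.03322414066551288], [0.3808116719081398, 0.004336238957398431]] [0.5382 0.1496 0.01  ]
copper ((210.2370147705078, 160.64292907714844), (98.72533416748047, 23.150798797607422), 86.09950256347656) [[0.6182977167348861, 0.18756394601223142], [0.6122328651598554, 0.15262086323688195], [0.4546685427078664, 0.18462389011766414], [0.4610994395717995, 0.2231047635904872]] [0.5366 0.187  0.019 ] 0.035465496732346447 0.1607815581442301
disc px [261 111] [338 191] 280
disc c [0.5234 0.0495] res 0.002174962892292187
flat n [-0.2933  0.956 ] dist 0.028463296713755783 76 0.2977109
hole [0.504  0.0173] 0.023677846416831017 0.03761260819523288 -0.5407398387517135
head (125.20731353759766, 144.2073211669922) 14.709915161132812 [[0.6018 0.2683 0.11  ]]
```

```bash
cat > d.py <<'E'
from m import *
from scipy.optimize import least_squares
def fitdisc(c,win,vmin=120,hint=None):
    hsv=cv2.cvtColor(c["frame"],cv2.COLOR_RGB2HSV); P=pts(c)
    m=cv2.inRange(hsv,(0,0,vmin),(180,40,255)); m[(P[...,2]<.018)|(P[...,2]>.036)]=0
    k=np.zeros_like(m); k[win[1]:win[3],win[0]:win[2]]=1; m=cv2.morphologyEx(m*k,cv2.MORPH_CLOSE,np.ones((3,3)))
    cs,h=cv2.findContours(m,cv2.RETR_CCOMP,1); i=max(range(len(cs)),key=lambda j:cv2.contourArea(cs[j])*(h[0][j][3]<0))
    hu=cv2.convexHull(cs[i]); hm=np.zeros_like(m); cv2.drawContours(hm,[hu],0,255,1)
    px=np.argwhere(hm)[:,::-1]; o=ray(c,px,.025)[:,:2]
    f=lambda p:np.hypot(*(o-p[:2]).T)-.065
    s=least_squares(f,o.mean(0),loss="cauchy",f_scale=.0008); q=f(s.x)
    s=least_squares(lambda p:f(p)[abs(q)<.003],s.x); q=f(s.x)
    fl=o[q<-.004]; d=cv2.fitLine(fl.astype(np.float32),2,0,.01,.01).ravel(); n=np.array([-d[1],d[0]]); t=(d[2:]-s.x)@n; n*=np.sign(t)
    print("disc c",s.x,"inl",(abs(q)<.003).sum(),len(o),"flat dist",abs(t),"head",np.arctan2(n[1],n[0])-np.pi/2, len(fl))
    j=[j for j in range(len(cs)) if h[0][j][3]==i]; 
    if j:
        j=max(j,key=lambda j:cv2.contourArea(cs[j])); (hc,hr),_,_=cv2.fitEllipse(cs[j]),0,0
    if j is not None and j!=[]:
        e=cv2.fitEllipse(ray(c,cs[j][:,0],.025)[:,:2].astype(np.float32)*1000); hc=np.array(e[0])/1000
        print("hole",hc,"dia",e[1],"from c",np.linalg.norm(hc-s.x),"head",np.arctan2(*(s.x-hc)[::-1])-np.pi/2)
    return m
E
sed -i '/(hc,hr),_,_/d; s/^    if j:$/    if j: j=max(j,key=lambda j:cv2.contourArea(cs[j]))/' d.py
sed -n '/h\[0\]\[j\]\[3\]==i/,$p' d.py
python3 - <<'E'
from d import *
import pickle
np.set_printoptions(precision=4,suppress=True)
c=pickle.load(open("w1.pkl","rb")); im=c["frame"].copy()
m=fitdisc(c,(250,95,350,205))
hsv=cv2.cvtColor(im,cv2.COLOR_RGB2HSV)
# plate: not-teal quad
t=cv2.inRange(hsv,(75,100,30),(95,255,255)); p=255-t; p[:70]=0;p[226:]=0;p[:,:120]=0;p[:,350:]=0
for (y,x0,x1) in((90,100,160),(90,320,360),(200,125,165),(160,320,360),(190,315,350)): print(y,[ (x) for x in range(x0,x1-1) if (t[y,x]>0)!=(t[y,x+1]>0)])
for x in (150,200,250,300,320): print(x,[y for y in range(60,240) if (t[y,x]>0)!=(t[y+1,x]>0)])
P=pts(c); z=P[...,2]
y=cv2.inRange(hsv,(18,90,60),(34,255,255)); b=argw=np.argwhere(y[120:195,155:185])+[120,155]; print(b.min(0),b.max(0))
cv2.imwrite("pics/w1c.png",cv2.resize(im[60:235,90:350,::-1],None,fx=3,fy=3,interpolation=cv2.INTER_CUBIC))
E
```

```text
j=[j for j in range(len(cs)) if h[0][j][3]==i]; 
    if j: j=max(j,key=lambda j:cv2.contourArea(cs[j]))
    if j is not None and j!=[]:
        e=cv2.fitEllipse(ray(c,cs[j][:,0],.025)[:,:2].astype(np.float32)*1000); hc=np.array(e[0])/1000
        print("hole",hc,"dia",e[1],"from c",np.linalg.norm(hc-s.x),"head",np.arctan2(*(s.x-hc)[::-1])-np.pi/2)
    return m
disc c [0.5225 0.0501] inl 180 229 flat dist 0.04768182118150915 head -0.5117519 47
hole [0.5048 0.018 ] dia (42.74367904663086, 44.819358825683594) from c 0.03668989783911468 head -0.5033399967222123
90 [128]
90 [337]
200 [141]
160 [337]
190 [330]
150 [60, 77, 223, 234]
200 [77, 223, 236]
250 [77, 223, 238]
300 [77, 223]
320 [77, 223]
[132 163] [181 176]
```

View pics/w1c.png

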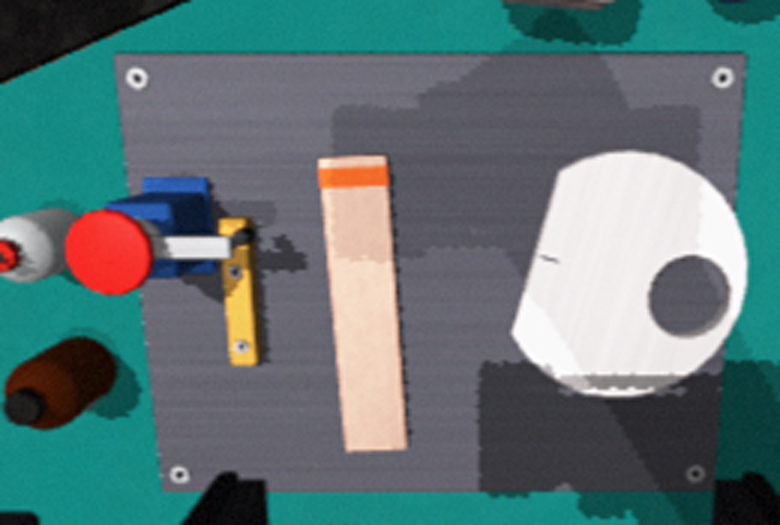

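The crop confirms the copper bar with its orange end at (353,175), lying between disc and brass bar. The disc's hole is at (688,297), and the plate corners are clear. I'll get the fixture frame from the plate edges.

```bash
python3 - <<'E'
from d import *
import pickle
np.set_printoptions(precision=4,suppress=True)
c=pickle.load(open("w1.pkl","rb"))
K=ray(c,[(127,77.5),(338.4,77.5),(328.2,223.5),(144.3,223.5)],.010)[:,:2]
print(K, np.linalg.norm(np.roll(K,-1,0)-K,axis=1))
F=np.array([[120,170],[120,-150],[-120,-150],[-120,170]])/1000
A=F-F.mean(0);B=K-K.mean(0); th=np.arctan2((A[:,0]*B[:,1]-A[:,1]*B[:,0]).sum(),(A*B).sum()); Rm=np.array([[np.cos(th),-np.sin(th)],[np.sin(th),np.cos(th)]])
o=K.mean(0)-Rm@F.mean(0); print("fix",o,th,"res",K-(o+F@Rm.T))
W=lambda x,y:o+Rm@np.array([x,y]); L=lambda p:Rm.T@(np.array(p)-o)
print("head pred",W(.034,.143),"meas .6018 .2683", "bar",W(0,.105))
for n,p in dict(disc=(.5225,.0501),hole=(.5048,.0180),cop=(.5366,.187)).items(): print(n,L(p))
for uv in((172.7,133),(176,181)): print("brass edge",L(ray(c,[uv],.026)[0,:2]))
cb=ray(c,[(90+318/3,60+158/3),(90+387/3,60+157/3),(90+407/3,60+450/3),(90+345/3,60+452/3)],.019)[:,:2]; print("cop",cb,cb.mean(0),L(cb.mean(0)),[np.arctan2(*(cb[i]-cb[j])[::-1]) for i,j in((0,3),(1,2))])
t=pickle.load(open("top0.pkl","rb")); hsv=cv2.cvtColor(t["frame"],cv2.COLOR_RGB2HSV)
tm=255-cv2.inRange(hsv,(75,100,30),(95,255,255)); 
print([x for x in range(295,415) if (tm[228,x]>0)!=(tm[228,x+1]>0)],[y for y in range(165,260) if (tm[y,340]>0)!=(tm[y+1,340]>0)],[y for y in range(165,260) if (tm[y,370]>0)!=(tm[y+1,370]>0)],[x for x in range(295,415) if (tm[200,x]>0)!=(tm[200,x+1]>0)])
g=cv2.inRange(hsv,(45,40,30),(75,255,200)); g[:, :330]=0;g[:,385:]=0;g[:180]=0;g[215:]=0; r=cv2.minAreaRect(big(g)); print("board",r,ray(t,r[0],.014), ray(t,cv2.boxPoints(r),.014)[:,:2])
E
```

```text
[[ 0.6914  0.2748]
 [ 0.6162 -0.0354]
 [ 0.3835  0.0193]
 [ 0.4588  0.3296]] [0.3192 0.2391 0.3193 0.2389]
fix [0.5351 0.1374] -0.23556215754198112 res [[-0.0001  0.0001]
 [-0.0006  0.0011]
 [ 0.     -0.0002]
 [ 0.0007 -0.0011]]
head pred [0.6016 0.2685] meas .6018 .2683 bar [0.5597 0.2395]
disc [ 0.0081 -0.0878]
hole [-0.0016 -0.1232]
cop [-0.0102  0.0486]
brass edge [0.0385 0.1034]
brass edge [-0.0381  0.1041]
cop [[0.6174 0.1868]
 [0.6096 0.1525]
 [0.4529 0.1842]
 [0.4599 0.2183]] [0.5349 0.1854] [-0.0114  0.0467] [np.float64(-0.1974696115952823), np.float64(-0.19987553951807924)]
[307, 396] [165, 168, 169, 173, 178, 245] [179, 245] [307, 396]
board ((356.0, 199.0), (16.0, 26.0), 90.0) [[ 0.5331 -0.303   0.014 ]] [[ 0.561  -0.2573]
 [ 0.5619 -0.3491]
 [ 0.5052 -0.3485]
 [ 0.5043 -0.257 ]]
```

```bash
python3 - <<'E'
from d import *
import pickle
np.set_printoptions(precision=4,suppress=True)
t=pickle.load(open("top0.pkl","rb"))
print("tray",ray(t,[(307.5,212),(396.5,212),(352,178.5),(352,245.5)],.028)[:,:2])
c=pickle.load(open("w1.pkl","rb")); h=cv2.cvtColor(c["frame"],cv2.COLOR_RGB2HSV); te=cv2.inRange(h,(75,100,30),(95,255,255))
for y in (100,130,160,190): x=[x for x in range(390,450) if te[y,x]>0 and te[y,x+1]==0]; print(y,x, ray(c,[(x[-1]+.5,y)],.026)[0,:2] if x else "")
plan(.5134,.1899,.12,-.2); 
s=ctrl.get_state(); s["ee_pos"]=np.array([.5134,.1899,.12]); s["eef_rot"]=(R.from_euler("z",-.2)*R.from_quat([1,0,0,0])).as_quat(); plan(.5134,.1899,.0125,-.2,s=s)
E
```

```text
tray [[ 0.4847 -0.1307]
 [ 0.4878 -0.4411]
 [ 0.6041 -0.2868]
 [ 0.3698 -0.2852]]
100 [412] [ 0.559  -0.1334]
130 [414] [ 0.5137 -0.1325]
160 [417] [ 0.4654 -0.133 ]
190 [420] [ 0.4143 -0.1336]
[[-8.1, -11.1, 35.0, 0.0, 0.0, -0.006], [-8.0, -11.1, 35.0, 0.0, 0.0, -0.006], [-7.9, -11.2, 35.0, 0.0, 0.0, -0.006], [-7.8, -11.2, 35.0, 0.0, 0.0, -0.006], [-7.8, -11.3, 35.0, 0.0, 0.0, -0.006], [-7.7, -11.3, 35.0, 0.0, 0.0, -0.006]]
[[0.0, 0.0, 35.8, 0.0, 0.0, 0.0], [0.0, 0.0, 35.8, 0.0, 0.0, 0.0], [0.0, 0.0, 35.8, 0.0, 0.0, 0.0]]
```

send_rows --commands '[[[-8,-11,35,0,0,-0.006],[-8,-11,35,0,0,-0.006],[-8,-11,35,0,0,-0.006],[-8,-11,35,0,0,-0.006],[-8,-11,35,0,0,-0.006],[-8,-11,35,0,0,-0.006],[0,0,0,0,0,0],[0,0,0,0,0,0]]]' --claw 75

```text
t: 3.1
ee_pos: [0.513, 0.1887, 0.121]
eef_rot: [0.995, -0.101, -0.0, 0.001]
wrist_force: [-0.4, -0.1, 0.5]
gripper_width: 0.0616
grip_force: 0.0
```

```bash
python3 - <<'E'
from h import *
plan(.5134,.1899,.0125,-.2,n=5)
E
```

```text
[[0.0, -0.3, 21.7, 0.0, -0.0, -0.001], [0.0, -0.3, 21.7, 0.0, -0.0, -0.001], [0.0, -0.3, 21.7, 0.0, -0.0, -0.001], [0.0, -0.3, 21.7, 0.0, -0.0, -0.001], [0.0, -0.2, 21.7, 0.0, -0.0, -0.001]]
```

send_rows --commands '[[[0,0,22,0,0,0],[0,0,22,0,0,0],[0,0,22,0,0,0],[0,0,22,0,0,0],[0,0,20,0,0,0],[0,0,0,0,0,0],[0,0,0,0,0,0]]]'

```text
t: 3.8
ee_pos: [0.5146, 0.1897, 0.0144]
eef_rot: [0.995, -0.101, 0.001, -0.0]
wrist_force: [0.2, 0.5, 0.9]
gripper_width: 0.0615
grip_force: 0.0
```

send_rows --commands '[[[0,0,0,0,0,0],[0,0,0,0,0,0],[0,0,0,0,0,0],[0,0,0,0,0,0],[0,0,0,0,0,0],[0,0,0,0,0,0]]]' --claw 255

```text
t: 4.4
ee_pos: [0.5127, 0.1905, 0.0129]
eef_rot: [0.995, -0.1, 0.0, 0.0]
wrist_force: [-0.2, -0.4, 3.5]
gripper_width: 0.0334
grip_force: 30.0
```

send_rows --commands '[[[0,0,-10,0,0,0],[0,0,-20,0,0,0],[0,0,-30,0,0,0],[0,0,-30,0,0,0],[0,0,-10,0,0,0],[0,0,0,0,0,0]]]'

```text
t: 5.0
ee_pos: [0.5132, 0.1907, 0.1137]
eef_rot: [0.995, -0.101, 0.001, -0.0]
wrist_force: [-0.9, 0.1, -3.5]
gripper_width: 0.0336
grip_force: 30.0
```

```bash
python3 - <<'E'
from h import *
c=grab("wrist"); save(c,"w2.png"); s=ctrl.get_state(); print(s["gripper_width"],s["grip_force"])
plan(.48,.05,.13,-.6); 
plan(.4465,-.264,.11,-1.57)
E
```

```text
0.03378963503901785 29.992558658123016
[[-0.9, 35.9, -4.5, 0.0, -0.0, 0.1], [2.7, 35.8, -4.5, 0.0, -0.0, 0.1], [6.3, 35.4, -4.5, 0.0, -0.0, 0.1], [9.7, 34.6, -4.5, 0.0, -0.0, 0.1]]
[[2.4, 41.6, 0.2, 0.0, -0.0, 0.124], [7.6, 41.0, 0.2, 0.0, -0.0, 0.124], [12.6, 39.8, 0.2, 0.0, -0.0, 0.124], [17.4, 37.9, 0.2, 0.0, -0.0, 0.124], [22.0, 35.4, 0.2, 0.0, -0.0, 0.124], [26.2, 32.4, 0.2, 0.0, -0.0, 0.124], [30.0, 28.9, 0.2, 0.0, -0.0, 0.124], [33.4, 25.0, 0.2, 0.0, -0.0, 0.124], [36.2, 20.6, 0.2, 0.0, -0.0, 0.124], [38.5, 16.0, 0.2, 0.0, -0.0, 0.124]]
[[40.2, 11.1, 0.2, 0.0, -0.0, 0.124]]
```

View pics/w2.png

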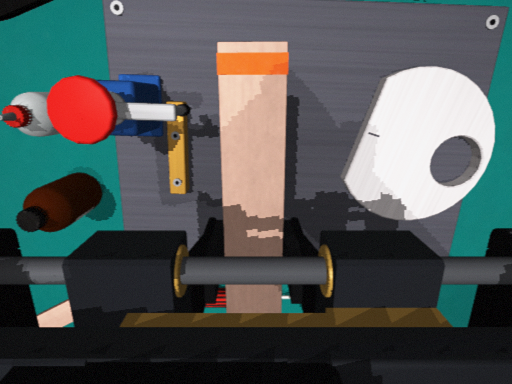

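The bar is held level by the fingers; its orange end is at (252,62). Carrying it to the tray.

send_rows --commands '[[[2.4,41.6,0,0,0,0.124],[7.6,41.0,0,0,0,0.124],[12.6,39.8,0,0,0,0.124],[17.4,37.9,0,0,0,0.124],[22.0,35.4,0,0,0,0.124],[26.2,32.4,0,0,0,0.124],[30.0,28.9,0,0,0,0.124],[33.4,25.0,0,0,0,0.124],[36.2,20.6,0,0,0,0.124],[38.5,16.0,0,0,0,0.124]]]'

```text
t: 6.05
ee_pos: [0.4516, -0.2233, 0.1102]
eef_rot: [0.75, -0.662, -0.002, 0.001]
wrist_force: [1.6, 0.4, -3.6]
gripper_width: 0.0331
grip_force: 30.0
```

send_rows --commands '[[[40.2,11.1,0,0,0,0.124],[0,0,0,0,0,0],[0,0,0,0,0,0]]]'

```text
t: 6.35
ee_pos: [0.446, -0.2638, 0.1102]
eef_rot: [0.708, -0.706, -0.002, 0.0]
wrist_force: [0.9, 0.8, -3.8]
gripper_width: 0.033
grip_force: 30.0
```

```bash
python3 - <<'E'
from h import *
plan(.4465,-.264,.11,-1.57)
c=grab("wrist"); save(c,"w3.png"); s=ctrl.get_state(); print(s["gripper_width"],s["grip_force"],s["t"])
E
```

```text
[[0.2, -0.5, 0.2, 0.004, 0.002, 0.002]]
0.03336246001840621 29.99313086271286 6.4
```

View pics/w3.png

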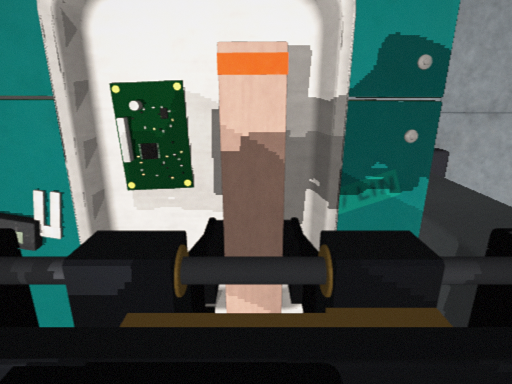

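The bar hangs over the empty half of the tray, about 30 px clear of the board at (150,135). Lowering it.

send_rows --commands '[[[0,0,30,0,0,0],[0,0,30,0,0,0],[0,0,25,0,0,0],[0,0,10,0,0,0],[0,0,5,0,0,0],[0,0,2,0,0,0],[0,0,0,0,0,0]]]'

```text
t: 7.1
ee_pos: [0.4488, -0.2637, 0.0114]
eef_rot: [0.709, -0.705, 0.001, -0.0]
wrist_force: [-0.4, 0.0, -3.5]
gripper_width: 0.0334
grip_force: 30.0
```

send_rows --commands '[[[0,0,0,0,0,0],[0,0,0,0,0,0],[0,0,0,0,0,0],[0,0,0,0,0,0]]]' --claw 105

```text
t: 7.5
ee_pos: [0.4484, -0.264, 0.0112]
eef_rot: [0.709, -0.705, 0.001, -0.0]
wrist_force: [-0.4, 0.4, -0.5]
gripper_width: 0.0498
grip_force: 0.0
```

send_rows --commands '[[[0,0,-15,0,0,0],[0,0,-35,0,0,0],[0,0,-45,0,0,0],[0,0,-45,0,0,0],[0,0,-40,0,0,0],[0,0,0,0,0,0]]]'

```text
t: 8.1
ee_pos: [0.4514, -0.2655, 0.1975]
eef_rot: [0.709, -0.705, 0.006, -0.002]
wrist_force: [0.6, 0.3, -0.4]
gripper_width: 0.0511
grip_force: 0.0
```

```bash
python3 - <<'E'
from d import *
np.set_printoptions(precision=4,suppress=True)
c=grab("wrist"); save(c,"w4.png"); hsv=cv2.cvtColor(c["frame"],cv2.COLOR_RGB2HSV); P=pts(c)
m=cv2.inRange(hsv,(3,30,80),(19,255,255)); m[230:]=0; k=big(m); r=cv2.minAreaRect(k); print(r, ray(c,cv2.boxPoints(r),.012)[:,:2])
q=P[int(r[0][1])-30:int(r[0][1])+30,int(r[0][0])-3:int(r[0][0])+3,2]; print(q[::10,3])
# next: above hole, yaw so that tool y is across the disc (tool x = disc +x?)
plan(.5048,.0180,.14,-.507)
E
```

```text
((257.0, 143.0), (136.0, 32.0), 90.0) [[ 0.4672 -0.3669]
 [ 0.4324 -0.3671]
 [ 0.4288 -0.2091]
 [ 0.4683 -0.2088]]
[0.012  0.0116 0.0119 0.0111 0.011  0.0112]
[[-35.3, -7.0, 6.7, -0.0, -0.001, -0.132], [-34.1, -11.6, 6.7, -0.0, -0.001, -0.132], [-32.2, -16.0, 6.7, -0.0, -0.001, -0.132], [-29.8, -20.1, 6.8, -0.0, -0.001, -0.132], [-26.9, -23.9, 6.8, -0.0, -0.001, -0.132], [-23.5, -27.2, 6.8, -0.0, -0.001, -0.132], [-19.7, -30.1, 6.8, -0.0, -0.001, -0.132], [-15.6, -32.5, 6.8, -0.0, -0.001, -0.132]]
```

View pics/w4.png

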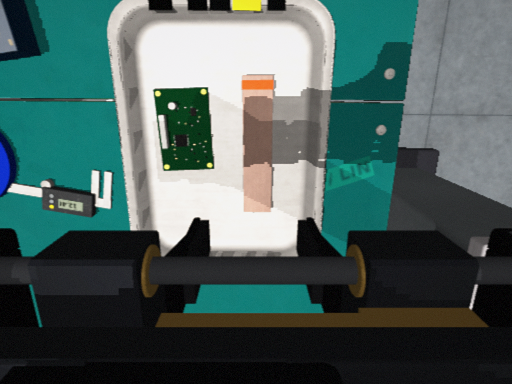

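The bar lies flat on the floor at (257,143). Its top reads 11–12 mm high, and its centre is at tray (−0.038, −0.002). The board at (183,130) is untouched. Now to the disc.

```bash
python3 - <<'E'
from h import *
plan(.4515,-.078,.20,1.064)
E
```

```text
[[-9.8, -0.1, -0.3, 0.0, -0.001, -0.138], [-9.7, -1.5, -0.3, 0.0, -0.001, -0.138], [-9.4, -2.8, -0.3, 0.0, -0.001, -0.138], [-8.9, -4.1, -0.3, 0.0, -0.001, -0.138], [-8.3, -5.3, -0.3, 0.0, -0.001, -0.138], [-7.5, -6.4, -0.3, 0.0, -0.001, -0.138], [-6.5, -7.3, -0.3, 0.0, -0.001, -0.138], [-5.4, -8.2, -0.3, 0.0, -0.001, -0.138], [-4.3, -8.9, -0.3, 0.0, -0.001, -0.138], [-3.0, -9.4, -0.3, 0.0, -0.001, -0.138]]
[[-1.7, -9.7, -0.3, 0.0, -0.001, -0.138], [-0.3, -9.8, -0.3, 0.0, -0.001, -0.138], [1.0, -9.8, -0.3, 0.0, -0.001, -0.138], [2.4, -9.5, -0.3, 0.0, -0.001, -0.138], [3.7, -9.1, -0.3, 0.0, -0.001, -0.138], [4.9, -8.5, -0.3, 0.0, -0.001, -0.138], [6.0, -7.8, -0.3, 0.0, -0.001, -0.138], [7.0, -6.9, -0.3, 0.0, -0.001, -0.138], [7.9, -5.8, -0.3, 0.0, -0.001, -0.138]]
```

send_rows --commands '[[[-9.8,0,0,0,-0.001,-0.138],[-9.7,-1.5,0,0,-0.001,-0.138],[-9.4,-2.8,0,0,-0.001,-0.138],[-8.9,-4.1,0,0,-0.001,-0.138],[-8.3,-5.3,0,0,-0.001,-0.138],[-7.5,-6.4,0,0,-0.001,-0.138],[-6.5,-7.3,0,0,-0.001,-0.138],[-5.4,-8.2,0,0,-0.001,-0.138],[-4.3,-8.9,0,0,-0.001,-0.138],[-3.0,-9.4,0,0,-0.001,-0.138]]]' --claw 255

```text
t: 9.15
ee_pos: [0.4479, -0.1646, 0.1894]
eef_rot: [0.996, -0.09, -0.005, -0.004]
wrist_force: [-0.0, 0.1, -0.5]
gripper_width: 0.0006
grip_force: 0.0
```

send_rows --commands '[[[-1.7,-9.7,0,0,0,-0.138],[-0.3,-9.8,0,0,0,-0.138],[1.0,-9.8,0,0,0,-0.138],[2.4,-9.5,0,0,0,-0.138],[3.7,-9.1,0,0,0,-0.138],[4.9,-8.5,0,0,0,-0.138],[6.0,-7.8,0,0,0,-0.138],[7.0,-6.9,0,0,0,-0.138],[7.9,-5.8,0,0,0,-0.138],[0,0,0,0,0,0]]]'

```text
t: 10.15
ee_pos: [0.4495, -0.0755, 0.1902]
eef_rot: [0.863, 0.505, -0.002, -0.005]
wrist_force: [0.4, -1.1, 0.1]
gripper_width: 0.0005
grip_force: 0.0
```

```bash
python3 - <<'E'
from d import *
import pickle
np.set_printoptions(precision=4,suppress=True)
s=ctrl.get_state(); print(s["t"],s["ee_pos"],s["joints"],s["gripper_width"])
c=grab("wrist"); save(c,"w5.png"); pickle.dump(c,open("w5.pkl","wb"))
M=np.linalg.inv(c["cam_to_world"]); q=M@[.5225,.0501,.025,1]; u,v=q[:2]/q[2]*c["f"]+[c["cx"],c["cy"]]; rr=int(.085/q[2]*c["f"]); print(u,v,rr)
fitdisc(c,(max(0,int(u)-rr),max(0,int(v)-rr),min(512,int(u)+rr),min(230,int(v)+rr)))
plan(.5048,.018,.06,1.064)
E
```

```text
10.15 [ 0.4495 -0.0755  0.1902] [ 0.4173 -0.0559 -0.2918  1.937  -0.0239  1.2672 -0.3781] 0.0004682953099123581
256.80485486132886 25.25923351526231 86
disc c [0.5214 0.0495] inl 247 367 flat dist 0.022958234010230755 head -0.51515424 118
hole [0.5032 0.0166] dia (43.81010818481445, 44.70988845825195) from c 0.03755058768162015 head -0.5049760509120986
[[27.3, 0.7, 32.7, -0.003, -0.001, -0.002], [27.3, 0.7, 32.7, -0.003, -0.001, -0.002], [27.3, 0.7, 32.6, -0.003, -0.001, -0.002], [27.3, 0.6, 32.6, -0.003, -0.001, -0.002]]
```

View pics/w5.png

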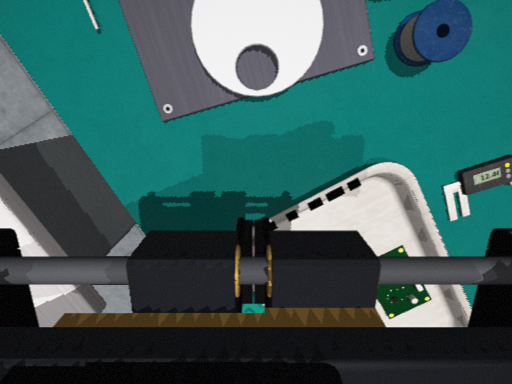

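The hole at (257,67) repeats within 2 mm of the first measurement, and the heading agrees (−0.505). I'll go in with closed fingers.

send_rows --commands '[[[27,0.5,32.6,-0.003,-0.001,0],[27,0.5,32.6,-0.003,-0.001,0],[27,0.5,32.6,-0.003,-0.001,0],[27,0.5,32.6,-0.003,-0.001,0],[0,0,0,0,0,0],[0,0,0,0,0,0]]]'

```text
t: 10.8
ee_pos: [0.5038, 0.0162, 0.0601]
eef_rot: [0.864, 0.504, -0.001, 0.001]
wrist_force: [0.1, -0.4, 0.6]
gripper_width: 0.0005
grip_force: 0.0
```

```bash
python3 - <<'E'
from h import *
plan(.504,.0173,.015,1.066,n=4)
E
```

```text
[[0.3, -0.1, 11.3, 0.0, 0.001, -0.003], [0.3, -0.1, 11.3, 0.0, 0.001, -0.003], [0.3, -0.1, 11.3, 0.0, 0.001, -0.003], [0.3, -0.1, 11.3, 0.0, 0.001, -0.003]]
```

send_rows --commands '[[[0.5,0,11,0,0,0],[0.5,0,11,0,0,0],[0,0,11,0,0,0],[0,0,11,0,0,0],[0,0,0,0,0,0],[0,0,0,0,0,0]]]'

```text
t: 11.4
ee_pos: [0.505, 0.0173, 0.017]
eef_rot: [0.864, 0.504, 0.0, 0.001]
wrist_force: [-1.0, -0.3, 0.8]
gripper_width: 0.0001
grip_force: 0.0
```

send_rows --commands '[[[0,0,0,0,0,0],[0,0,0,0,0,0],[0,0,0,0,0,0],[0,0,0,0,0,0]]]' --claw 205

```text
t: 11.8
ee_pos: [0.5053, 0.0174, 0.0176]
eef_rot: [0.864, 0.504, 0.001, 0.002]
wrist_force: [-1.1, 0.9, -0.8]
gripper_width: 0.0158
grip_force: 0.4
```

send_rows --commands '[[[0,0,1.5,0,0,0],[0,0,1,0,0,0],[0,0,0,0,0,0],[0,0,0,0,0,0]]]' --claw 190

```text
t: 12.2
ee_pos: [0.5045, 0.0173, 0.015]
eef_rot: [0.864, 0.504, -0.0, 0.001]
wrist_force: [-4.2, -0.6, 6.4]
gripper_width: 0.0214
grip_force: 15.4
```

send_rows --commands '[[[0,0,0,0,0,0],[0,0,0,0,0,0]]]'

```text
t: 12.4
ee_pos: [0.5046, 0.0173, 0.015]
eef_rot: [0.864, 0.504, -0.0, 0.001]
wrist_force: [-3.2, 0.5, 4.5]
gripper_width: 0.022
grip_force: 16.0
```

```bash
cat > f.py <<'E'
from d import *
th=-.2356; Rm=np.array([[np.cos(th),-np.sin(th)],[np.sin(th),np.cos(th)]]); o=np.array([.5351,.1374])
W=lambda x,y:o+Rm@np.array([x,y]); L=lambda p:Rm.T@(np.array(p)[:2]-o)
E
python3 - <<'E'
from f import *
p=W(0,.012); print(p); plan(p[0],p[1],.015,1.325,n=14)
E
```

```text
[0.53790112 0.14906849]
[[9.4, -2.6, -0.0, 0.0, 0.0, -0.019], [9.4, -2.4, -0.0, 0.0, 0.0, -0.019], [9.5, -2.2, -0.0, 0.0, 0.0, -0.019], [9.5, -2.0, -0.0, 0.0, 0.0, -0.019], [9.5, -1.8, -0.0, 0.0, 0.0, -0.019], [9.6, -1.6, -0.0, 0.0, 0.0, -0.019], [9.6, -1.5, -0.0, 0.0, 0.0, -0.019], [9.6, -1.3, -0.0, 0.0, 0.0, -0.019], [9.6, -1.1, -0.0, 0.0, 0.0, -0.019], [9.7, -0.9, -0.0, 0.0, 0.0, -0.019]]
[[9.7, -0.7, -0.0, 0.0, 0.0, -0.019], [9.7, -0.5, -0.0, 0.0, 0.0, -0.019], [9.7, -0.4, -0.0, 0.0, 0.0, -0.019], [9.7, -0.2, -0.0, 0.0, 0.0, -0.019]]
```

send_rows --commands '[[[0,0,0,0,0,0],[0,0,0,0,0,0]]]' --claw 180

```text
t: 12.6
ee_pos: [0.5046, 0.0173, 0.015]
eef_rot: [0.864, 0.504, -0.0, 0.001]
wrist_force: [-4.7, -1.1, 5.5]
gripper_width: 0.0228
grip_force: 31.0
```

Firmly gripped from inside the hole. Now I'll slide and turn it.

send_rows --commands '[[[9.4,-2.6,0,0,0,-0.019],[9.4,-2.4,0,0,0,-0.019],[9.5,-2.2,0,0,0,-0.019],[9.5,-2.0,0,0,0,-0.019],[9.5,-1.8,0,0,0,-0.019]]]'

```text
t: 13.1
ee_pos: [0.5178, 0.0648, 0.015]
eef_rot: [0.838, 0.545, 0.0, 0.002]
wrist_force: [-1.5, -4.5, 5.2]
gripper_width: 0.0228
grip_force: 31.5
```

send_rows --commands '[[[9.6,-1.6,0,0,0,-0.019],[9.6,-1.5,0,0,0,-0.019],[9.6,-1.3,0,0,0,-0.019],[9.6,-1.1,0,0,0,-0.019],[9.7,-0.9,0,0,0,-0.019],[9.7,-0.7,0,0,0,-0.019],[9.7,-0.5,0,0,0,-0.019],[9.7,-0.4,0,0,0,-0.019],[9.7,-0.2,0,0,0,-0.019],[0,0,0,0,0,0]]]'

```text
t: 14.1
ee_pos: [0.5394, 0.1519, 0.015]
eef_rot: [0.788, 0.615, 0.002, 0.001]
wrist_force: [1.1, 1.3, 3.4]
gripper_width: 0.0228
grip_force: 31.7
```

```bash
python3 - <<'E'
from f import *
np.set_printoptions(precision=4,suppress=True)
s=ctrl.get_state(); print(s["t"],s["ee_pos"],L(s["ee_pos"]),s["eef_rot"],s["wrist_force"],s["gripper_width"])
plan(*W(0,.020),.015,1.325,n=4)
c=grab("wrist"); save(c,"w6.png")
E
```

```text
14.1 [0.5394 0.1519 0.015 ] [0.0008 0.0152] [0.7882 0.6154 0.0016 0.0013] [1.1    1.2811 3.3997] 0.022846593507033032
[[1.2, -0.2, 0.0, 0.001, -0.0, 0.0], [1.2, -0.2, 0.0, 0.001, -0.0, 0.0], [1.2, -0.2, 0.0, 0.001, -0.0, 0.0], [1.2, -0.2, 0.0, 0.001, -0.0, 0.0]]
```

View pics/w6.png

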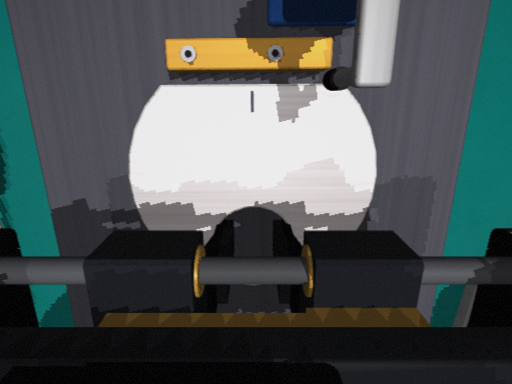

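The disc now lies almost seated. Its flat is at row 85 (columns 160–348), the brass bar at rows 38–70 (columns 166–332), and the centre mark at column 252. I'll measure the residual.

```bash
cat > r.py <<'E'
from f import *
def resid(c):
    im=c["frame"]; hsv=cv2.cvtColor(im,cv2.COLOR_RGB2HSV)
    y=cv2.inRange(hsv,(18,140,120),(32,255,255)); y[130:]=0
    w=cv2.inRange(hsv,(0,0,150),(180,30,255)); w[160:]=0
    b=np.argwhere(y); x0,x1=b[:,1].min(),b[:,1].max()
    B=[];D=[]
    for u in range(x0+8,x1-30,4):
        r=np.flatnonzero(y[:,u]); B.append((u,r.max()+.5))
        q=[v for v in range(r.max()+2,150) if w[v:v+4,u].all()]
        if q: D.append((u,q[0]-.5))
    fit=lambda P,h:(lambda X:(np.polyfit(X[:,0],X[:,1],1),X))(np.array([L(p) for p in ray(c,P,h)]))
    def rob(P,h):
        a,X=fit(P,h); k=abs(X[:,1]-np.polyval(a,X[:,0])); X=X[k<=np.median(k)*2+1e-4]; a=np.polyfit(X[:,0],X[:,1],1); return a,len(X)
    ab,nb=rob(B,.026); ad,nd=rob(D,.025)
    my=int(np.mean([p[1] for p in B]))-10
    e=[L(ray(c,[(x,my)],.026)[0]) for x in (x0-.5,x1+.5)]
    print("brass",ab,nb,"ends",e[0][0],e[1][0],"flat",ad,nd,"angle d-b",ad[0]-ab[0],"gap",ab[1]-ad[1])
    row=int(np.mean([p[1] for p in D]))+2; r=np.flatnonzero(w[row,100:420])+100
    print("flat ends x",L(ray(c,[(r.min()-.5,row)],.025)[0]),L(ray(c,[(r.max()+.5,row)],.025)[0]), "px",row,r.min(),r.max())
E
python3 - <<'E'
from r import *
np.set_printoptions(precision=4,suppress=True)
c=grab("wrist"); resid(c); print("mark",L(ray(c,[(252,95)],.025)[0]))
E
```

```text
brass [0.0084 0.1059] 30 ends -0.03936382789426196 0.03912132942848919 flat [-0.0128  0.0988] 33 angle d-b -0.021224453987578683 gap 0.007076058188790368
flat ends x [-0.0437  0.0985] [0.0358 0.0976] px 86 159 323
mark [0.0013 0.0938]
```

send_rows --commands '[[[1,0,0,0,0,-0.005],[1,0,0,0,0,-0.005],[1,0,0,0,0,-0.005],[1,0,0,0,0,-0.005],[1,0,0,0,0,0],[0,0,0,0,0,0],[0,0,0,0,0,0]]]'

```text
t: 14.9
ee_pos: [0.5396, 0.1519, 0.015]
eef_rot: [0.783, 0.622, -0.001, 0.002]
wrist_force: [-1.7, -3.5, 9.0]
gripper_width: 0.023
grip_force: 32.2
```

```bash
python3 - <<'E'
from r import *
np.set_printoptions(precision=4,suppress=True)
c=grab("wrist"); resid(c); s=ctrl.get_state(); print(L(s["ee_pos"]),s["wrist_force"],2*np.arctan2(*s["eef_rot"][[1,0]]))
E
```

```text
brass [0.0099 0.1059] 28 ends -0.03917825941964737 0.0394429704530925 flat [-0.0027  0.0988] 33 angle d-b -0.012585324309602255 gap 0.007193332770339914
flat ends x [-0.0447  0.0979] [0.0677 0.0984] px 86 159 392
[0.001  0.0152] [-2.4251 -3.1444  9.4397] 1.341421135480007
```

send_rows --commands '[[[1.5,0,0,0,0,-0.003],[1.5,0,0,0,0,-0.003],[1.5,0,0,0,0,-0.003],[0,0,0,0,0,0],[0,0,0,0,0,0],[0,0,0,0,0,0]]]'

```text
t: 15.55
ee_pos: [0.5408, 0.1547, 0.015]
eef_rot: [0.781, 0.625, -0.002, 0.003]
wrist_force: [-1.5, -5.8, 10.4]
gripper_width: 0.0228
grip_force: 32.5
```

```bash
python3 - <<'E'
from r import *
np.set_printoptions(precision=4,suppress=True)
c=grab("wrist"); resid(c); s=ctrl.get_state(); print(L(s["ee_pos"]),s["ee_pos"],s["wrist_force"],2*np.arctan2(*s["eef_rot"][[1,0]]),s["effort"],s["wrist_torque"])
E
```

```text
brass [0.0094 0.1059] 31 ends -0.03918934599990355 0.03933139457672751 flat [0.0137 0.1018] 22 angle d-b 0.004332006094753833 gap 0.00417085766886395
flat ends x [-0.0449  0.1005] [0.0684 0.102 ] px 86 159 394
[0.0015 0.0182] [0.5408 0.1547 0.015 ] [-2.5066 -4.9222  9.2047] 1.3497834046444968 [ -3.0853 -37.6969  -7.4287 -23.4062  -1.3706  -1.5572   0.0246] [-1.3384  0.2352 -0.0578]
```

send_rows --commands '[[[1.5,0,0,0,0,0],[1.5,0,0,0,0,0],[1.5,0,0,0,0,0],[0,0,0,0,0,0],[0,0,0,0,0,0]]]'

```text
t: 16.1
ee_pos: [0.5415, 0.1573, 0.0149]
eef_rot: [0.781, 0.624, -0.003, 0.004]
wrist_force: [-3.1, -9.3, 12.9]
gripper_width: 0.0227
grip_force: 32.9
```

```bash
python3 - <<'E'
from r import *
np.set_printoptions(precision=4,suppress=True)
c=grab("wrist"); resid(c); s=ctrl.get_state(); print(L(s["ee_pos"]),s["ee_pos"],s["wrist_force"],2*np.arctan2(*s["eef_rot"][[1,0]]))
E
```

```text
brass [0.0082 0.1059] 30 ends -0.03907341631322325 0.03919798774610069 flat [0.0012 0.1042] 31 angle d-b -0.006991378586170258 gap 0.0017074837496407064
flat ends x [-0.0446  0.1032] [0.0684 0.1046] px 86 159 394
[0.0016 0.0209] [0.5416 0.1573 0.015 ] [ -2.7921 -10.3054  12.5032] 1.3489304052581694
```

send_rows --commands '[[[1.5,0,0,0,0,0],[1.5,0,0,0,0,0],[1,0,0,0,0,0],[0,0,0,0,0,0],[0,0,0,0,0,0]]]'

```text
t: 16.65
ee_pos: [0.5416, 0.1574, 0.0149]
eef_rot: [0.781, 0.624, -0.006, 0.005]
wrist_force: [-7.5, -15.3, 17.9]
gripper_width: 0.0231
grip_force: 34.1
```

```bash
python3 - <<'E'
from r import *
np.set_printoptions(precision=4,suppress=True)
c=grab("wrist"); resid(c); s=ctrl.get_state(); print(L(s["ee_pos"]),s["ee_pos"],s["wrist_force"],2*np.arctan2(*s["eef_rot"][[1,0]]))
E
```

```text
brass [0.0112 0.106 ] 17 ends -0.03928656386860306 0.03923781118111593 flat [0.0073 0.1044] 33 angle d-b -0.0039167479408030005 gap 0.0015651898508485668
flat ends x [-0.0443  0.1035] [0.0683 0.1047] px 86 159 394
[0.0016 0.021 ] [0.5415 0.1575 0.0149] [ -6.3532 -16.0785  17.9122] 1.3474135844302888
```

send_rows --commands '[[[-2,0,0,0,0,0],[-1.5,0,0,0,0,0],[0,0,0,0,0,0],[0,0,0,0,0,0]]]'

```text
t: 17.1
ee_pos: [0.5416, 0.1573, 0.015]
eef_rot: [0.781, 0.624, -0.003, 0.004]
wrist_force: [-3.9, -10.9, 12.9]
gripper_width: 0.0227
grip_force: 33.3
```

send_rows --commands '[[[-1,0,0,0,0,0],[-1,0,0,0,0,0],[0,0,0,0,0,0],[0,0,0,0,0,0]]]'

```text
t: 17.5
ee_pos: [0.5415, 0.1573, 0.015]
eef_rot: [0.781, 0.625, -0.002, 0.003]
wrist_force: [-2.2, -5.6, 10.2]
gripper_width: 0.0227
grip_force: 32.9
```

send_rows --commands '[[[-1,0,0,0,0,0],[0,0,0,0,0,0],[0,0,0,0,0,0],[0,0,0,0,0,0]]]' --claw 255

```text
t: 17.9
ee_pos: [0.5405, 0.1607, 0.0138]
eef_rot: [0.78, 0.626, -0.0, 0.001]
wrist_force: [-0.1, -0.2, 0.5]
gripper_width: 0.0034
grip_force: 0.0
```

```bash
python3 - <<'E'
from r import *
np.set_printoptions(precision=4,suppress=True)
c=grab("wrist"); resid(c); s=ctrl.get_state(); print(L(s["ee_pos"]),s["ee_pos"],s["wrist_force"],s["gripper_width"],s["eef_rot"])
E
```

```text
brass [0.0092 0.106 ] 31 ends -0.03941212459432223 0.039136770759588976 flat [0.0016 0.1044] 30 angle d-b -0.00761733323572773 gap 0.0015937806414942496
flat ends x [-0.0449  0.1028] [0.0699 0.1047] px 93 163 401
[-0.0001  0.024 ] [0.5406 0.1607 0.0139] [ 0.3427  1.5855 -0.7869] 0.0023797459141615095 [ 0.78    0.6258 -0.0002  0.0012]
```

send_rows --commands '[[[0,0,-15,0,0,0],[0,0,-35,0,0,0],[0,0,-45,0,0,0],[0,0,-45,0,0,0],[0,0,-45,0,0,0],[0,0,0,0,0,0],[0,0,0,0,0,0]]]'

```text
t: 18.65
ee_pos: [0.5416, 0.1615, 0.2018]
eef_rot: [0.78, 0.626, 0.002, 0.003]
wrist_force: [-0.6, 0.0, -0.3]
gripper_width: 0.0004
grip_force: 0.0
```

```bash
python3 - <<'E'
from r import *
import pickle
np.set_printoptions(precision=4,suppress=True)
c=grab("wrist"); save(c,"w7.png"); 
try: resid(c)
except Exception as e: print(e)
fitdisc(c,(100,60,420,230))
t=pickle.load(open("top0.pkl","rb")); P=pts(t).reshape(-1,3); k=(P[:,2]>.14)&(P[:,2]<.6)&(P[:,0]<.95)&(P[:,0]>.45)&(P[:,1]>.05)&(P[:,1]<.5)
Q=P[k]; print(len(Q)); 
for y in np.arange(.05,.5,.05):
    q=Q[(Q[:,1]>=y)&(Q[:,1]<y+.05)]; print(y,q[:,0].min() if len(q) else None, q[:,2].max() if len(q) else None)
s=ctrl.get_state(); print(s["ee_pos"],s["t"]); plan(.6017,.2684,.15,1.35)
E
```

```text
brass [-0.0265  0.1055] 8 ends -0.039333193701991155 0.036141291372770244 flat [0.0162 0.1045] 8 angle d-b 0.04267557459192563 gap 0.0010081583088530216
flat ends x [-0.0462  0.1022] [0.0488 0.1038] px 96 210 297
disc c [0.5491 0.1934] inl 244 325 flat dist 0.04619340528986461 head -0.22533357 75
hole [0.5412 0.1567] dia (43.84829330444336, 44.9651985168457) from c 0.037534240791883326 head -0.21132923789688052
8710
0.05 0.7971883152937584 0.4678579487674357
0.1 0.7904256955936857 0.4676603824531822
0.15000000000000002 0.783858049784321 0.4658898830463487
0.2 0.776852741349593 0.46582985046964964
0.25 0.7699166980397856 0.4679946370982109
0.3 0.7629796225190202 0.46819843662941407
0.35000000000000003 0.7555044983537892 0.4699102837385245
0.4 0.7488870808830482 0.4668860748218795
0.45 0.7421017492302442 0.4663885990220402
[0.5406 0.161  0.2   ] 18.7
[[39.4, 12.1, 16.6, 0.001, 0.001, 0.001], [39.4, 12.0, 16.7, 0.001, 0.001, 0.001], [39.4, 12.0, 16.7, 0.001, 0.001, 0.001]]
```

The disc centre is at fixture (0.5, 57.7) mm and parallel to the bar, so it is seated. Next is the plunger.

send_rows --commands '[[[39,12,16,0,0,0],[39,12,16,0,0,0],[39,12,16,0,0,0],[0,0,0,0,0,0],[0,0,0,0,0,0]]]'

```text
t: 19.2
ee_pos: [0.5997, 0.2675, 0.1484]
eef_rot: [0.779, 0.627, -0.002, 0.0]
wrist_force: [-0.8, -0.2, 0.5]
gripper_width: 0.0005
grip_force: 0.0
```

```bash
python3 - <<'E'
from r import *
s=ctrl.get_state(); print(s["ee_pos"],s["gripper_width"]); plan(.6017,.2684,.115,1.35,n=2)
E
```

```text
[0.59971673 0.26749358 0.14842619] 0.0005116699675342664
[[0.7, 0.9, 16.7, -0.001, 0.002, 0.002], [0.7, 0.9, 16.7, -0.001, 0.002, 0.002]]
```

send_rows --commands '[[[0.7,0.9,17,0,0,0],[0.7,0.9,17,0,0,0],[0,0,8,0,0,0],[0,0,5,0,0,0],[0,0,4,0,0,0],[0,0,3,0,0,0],[0,0,0,0,0,0],[0,0,0,0,0,0]]]'

```text
t: 20.0
ee_pos: [0.6041, 0.2673, 0.0983]
eef_rot: [0.78, 0.625, 0.0, 0.002]
wrist_force: [-1.5, -2.9, 6.1]
gripper_width: 0.0008
grip_force: 2.7
```

send_rows --commands '[[[0,0,2,0,0,0],[0,0,2,0,0,0],[0,0,2,0,0,0],[0,0,2,0,0,0],[0,0,0,0,0,0],[0,0,0,0,0,0]]]'

```text
t: 20.6
ee_pos: [0.6045, 0.2676, 0.0955]
eef_rot: [0.78, 0.625, 0.001, 0.003]
wrist_force: [-9.9, -7.2, 26.7]
gripper_width: 0.0004
grip_force: 13.5
```

The head is at its stop: 27 N, z 95.5 mm. Raising and checking.

send_rows --commands '[[[0,0,-10,0,0,0],[0,0,-10,0,0,0],[0,0,-20,0,0,0],[-25,0,-40,0,0,0],[-40,0,-20,0,0,0],[-40,0,0,0,0,0],[-40,0,0,0,0,0],[0,0,0,0,0,0],[0,0,0,0,0,0]]]'

```text
t: 21.5
ee_pos: [0.5723, 0.1261, 0.1898]
eef_rot: [0.781, 0.625, 0.001, 0.002]
wrist_force: [0.4, 1.5, 0.6]
gripper_width: 0.0005
grip_force: 0.0
```

```bash
python3 - <<'E'
from r import *
np.set_printoptions(precision=4,suppress=True)
s=ctrl.get_state(); print(s["t"],s["ee_pos"],s["wrist_force"])
c=grab("wrist"); save(c,"w8.png"); fitdisc(c,(60,60,460,232))
hsv=cv2.cvtColor(c["frame"],cv2.COLOR_RGB2HSV); m=cv2.inRange(hsv,(0,180,120),(5,255,255)); m[232:]=0
(hc,hr)=cv2.minEnclosingCircle(big(m)); P=pts(c); print("head",hc,hr,P[int(hc[1]),int(hc[0])],ray(c,[hc],.11))
y=cv2.inRange(hsv,(18,140,120),(32,255,255)); y[200:]=0; print(cv2.minAreaRect(big(y)))
c=grab("top"); hsv=cv2.cvtColor(c["frame"],cv2.COLOR_RGB2HSV); m=cv2.inRange(hsv,(3,30,80),(19,255,255)); k=np.zeros_like(m); k[180:246,308:396]=1; r=cv2.minAreaRect(big(m*k)); print("cop",r,ray(c,[r[0]],.012))
g=cv2.inRange(hsv,(45,40,30),(75,255,200)); g[:, :330]=0;g[:,385:]=0;g[:180]=0;g[215:]=0; r=cv2.minAreaRect(big(g)); print("board",r)
E
```

```text
21.5 [0.5723 0.1261 0.1898] [0.3654 1.5081 0.6292]
disc c [0.5491 0.193 ] inl 270 350 flat dist 0.04702037431416876 head -0.2217673 77
hole [0.5417 0.157 ] dia (42.93980026245117, 44.35958480834961) from c 0.036720244605992124 head -0.20082378868303263
head (70.79971313476562, 85.69884490966797) 42.10746383666992 [0.4061 0.2549 0.0196] [[0.4561 0.2402 0.11  ]]
((209.0, 57.0), (14.0, 64.0), 90.0)
cop ((359.0, 223.5), (9.0, 28.0), 90.0) [[ 0.4469 -0.3133  0.012 ]]
board ((356.5, 199.0), (16.0, 25.0), 90.0)
```

```bash
python3 - <<'E'
from r import *
np.set_printoptions(precision=4,suppress=True)
c=grab("wrist"); im=c["frame"]; hsv=cv2.cvtColor(im,cv2.COLOR_RGB2HSV); P=pts(c)
q=P.reshape(-1,3); k=np.hypot(*(q[:,:2]-[.6017,.2684]).T)<.012; print("head z",np.median(q[k,2]) if k.any() else None,k.sum())
y=cv2.inRange(hsv,(18,120,90),(32,255,255)); y[200:]=0
# sub-pixel edges: gap dark strip between brass and disc
g=im.astype(int)
B=[];T=[];D=[]
for u in range(182,240,3):
    r=np.flatnonzero(y[:,u]); 
    if len(r): T.append((u,r.min()-.5)); B.append((u,r.max()+.5))
    s=hsv[:,u,1]; v=hsv[:,u,2]
    d=[w for w in range(r.max()+1,120) if v[w]>150 and s[w]<30 and (v[w:w+4]>150).all()]
    if d: D.append((u,d[0]-.5))
for n,X,h in(("brass far",T,.026),("brass near",B,.026),("flat",D,.025)):
    Z=np.array([L(p) for p in ray(c,X,h)]); a=np.polyfit(Z[:,0],Z[:,1],1); print(n,a,"px",X[0],X[len(X)//2],X[-1])
E
```

```text
head z 0.10969642167256193 554
brass far [-0.0007  0.1192] px (182, np.float64(51.5)) (212, np.float64(52.5)) (239, np.float64(53.5))
brass near [0.001  0.1058] px (182, np.float64(66.5)) (212, np.float64(66.5)) (239, np.float64(67.5))
flat [0.0179 0.1043] px (182, 68.5) (212, 68.5) (239, 68.5)
```

```bash
python3 - <<'E'
from r import *
plan(*W(-.01,.018),.06,1.345)
E
```

```text
[[4.7, -12.0, 32.4, 0.001, 0.0, 0.002], [4.6, -11.9, 32.4, 0.001, 0.0, 0.002], [4.6, -11.9, 32.4, 0.001, 0.0, 0.002], [4.6, -11.9, 32.4, 0.001, 0.0, 0.002]]
```

send_rows --commands '[[[5,-12,32,0,0,0],[5,-12,32,0,0,0],[5,-12,32,0,0,0],[5,-12,32,0,0,0],[0,0,0,0,0,0],[0,0,0,0,0,0]]]'

```text
t: 22.25
ee_pos: [0.53, 0.1576, 0.0618]
eef_rot: [0.779, 0.627, 0.0, 0.001]
wrist_force: [0.2, -0.3, 0.1]
gripper_width: 0.0004
grip_force: 0.0
```

```bash
python3 - <<'E'
from r import *
np.set_printoptions(precision=4,suppress=True)
for i in range(2):
    c=grab("wrist"); resid(c)
save(c,"w9.png")
hsv=cv2.cvtColor(c["frame"],cv2.COLOR_RGB2HSV); y=cv2.inRange(hsv,(18,120,90),(32,255,255)); y[200:]=0
b=np.argwhere(y); print(b.min(0),b.max(0))
for u in range(b[:,1].min()+6,b[:,1].max()-4,12):
    r=np.flatnonzero(y[:,u]); v=c["frame"][r.max():r.max()+10,u].sum(1)//3; print(u,r.min(),r.max(),v)
E
```

```text
brass [-0.0014  0.1057] 20 ends -0.03917642674689433 0.03915998545796696 flat [0.0057 0.1046] 19 angle d-b 0.007119466721255978 gap 0.001023330118478355
flat ends x [-0.0445  0.1032] [0.0635 0.1052] px 84 200 371
brass [0.0085 0.1058] 22 ends -0.03897565413375851 0.03924773528054434 flat [-0.0025  0.1043] 22 angle d-b -0.011019813131625722 gap 0.0015025362406943243
flat ends x [-0.045   0.1027] [0.0631 0.1045] px 85 197 367
[ 57 206] [ 82 331]
212 57 80 [ 84  42  62 172 220 243 244 242 242 241]
224 58 80 [ 96  42  56 172 220 242 243 242 243 243]
236 58 80 [118  50  57 175 219 243 243 243 242 243]
248 58 81 [ 62  51 141 223 240 243 243 243 243 243]
260 58 81 [ 81  53 141 220 240 242 243 243 242 242]
272 58 81 [100  54 136 209 239 243 242 243 243 243]
284 59 81 [110  58 135 218 239 243 242 242 242 242]
296 59 81 [ 71  49  87 133 162 172 174 176 179 177]
308 59 81 [133  73 132 213 239 243 243 243 243 243]
320 60 82 [ 92 129 209 243 243 243 243 242 242 241]
```

The disc is parallel, with a uniform hairline joint, and centred. The plunger is up. Lifting clear and handing in.

send_rows --commands '[[[0,0,-30,0,0,0],[0,0,-40,0,0,0],[0,0,-40,0,0,0],[0,0,0,0,0,0],[0,0,0,0,0,0],[0,0,0,0,0,0]]]'

```text
t: 22.95
ee_pos: [0.5297, 0.1561, 0.1716]
eef_rot: [0.78, 0.625, 0.0, 0.002]
wrist_force: [0.2, 0.7, -0.5]
gripper_width: 0.0001
grip_force: 0.0
```

```bash
python3 -c "
from rig import ctrl
print(ctrl.sign_off())"
```

```text
the job is handed in; nothing more can be done
None
```

The job is handed in at about 23 s, with no verdict returned: by my measurements the copper bar lies flat in the tray, the disc sits flush and centred on the brass bar, and the plunger went to its stop and came back up.

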